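# Find and mark where the sample chest's sliding lid binds

### The arm

A 7-joint arm with a two-finger parallel gripper is mounted at the origin on the work surface. World frame = base frame: x ahead of the robot, y to its left, z up, the work surface at z = 0. Lengths are in m, angles in rad, forces in N, time in s.
With the tool pointing down it reaches from about 0.4 to 0.875 m from the base axis. Payload 19.3 kg.
Tool frame: the origin (TCP) lies at the very end of the fingers, on their centre line; the grasp point (between the pads) lies bot.pinch_z behind it (bot.pinch_z is the distance from the TCP to the grasp point, in m); z points along the fingers, y is the line along which they close (so a half turn about z gives the same grasp; the last joint's range is limited). The gripper opens to 85 mm and grips with 20 to 120 N. Pads are 22 mm wide; open, the fingers measure 114 mm over their backs; the gripper's body (76 mm by 85 mm) begins 54 mm behind the grasp point. The pads swing forward as they close: fully open they stand 13 mm farther back than shut.
Start: joints at [-1.248, 0.521, -0.036, 1.599, 0.021, 1.021, -0.113], TCP at [0.239, 0.577, 0.231] pointing down, gripper open.
Joint ranges: [-2.91, 2.91], [-0.3, 2.13], [-1.5, 1.42], [0.17, 2.43], [-1.26, 4.41], [0.16, 1.93], [-2.52, 2.52]. Speed limits (rad/s): [1.89, 1.89, 2.39, 2.39, 3.01, 3.01, 3.01].

### API

Orientations are given as [roll, pitch, yaw] about the fixed x, y, z axes, in that order (R = Rz(yaw) Ry(pitch) Rx(roll)).
In Python, from workcell import bot, grab_frame, ticket gives the robot as it stands.
- The arm moves only by the tool arm_command, never from a script. Its argument "commands" is a list of rows, each a list of 3 entries, a list of its own where there are three numbers: the shift along the world's x, y, z in mm, then the turn about the world's z in rad, then the gripper command: -1 is fully open, 1 is shut, values between are in proportion. In form: [[[tx, ty, tz], roll, fingers], ...]. A call has 1 to 20 rows; each row shifts and turns the commanded pose from where the row before left it; what a row does not reach is not made up. A row lasts 1/10 s, in which the tool goes at most 50 mm and 8.59 degrees, less where a joint would pass 70% of its speed; a pose out of reach is approached as far as the arm can. A call with a gripper value outside its range is refused whole. The fingers move at their own pace and stop on an object; "newtons" is the grip in N (left out, the last holds). Time passes only in rows, so rows that do not move let the fingers close. It gives the time, the measured TCP pose, the force, the opening and the grip force at its end, in the units of the state.
- bot.observe(): the state, without advancing time (a new reading comes with each control period).
- grab_frame(name): name is "side" or "top"; returns a dict with "image" (384x512x3 uint8, red, green, blue), "vertical_fov" (degrees; the focal length in pixels is half the picture's height over the tangent of half this angle, whatever the lens; pixels are square), "cx", "cy" (the principal point, pixels), "R" (3x3) and "t" (3): a world point X has camera coordinates R X + t. Camera axes: x right, y down, z forward; pixel columns grow to the right and rows downward; lengths in m; the calibration is good to about 2 mm. A picture is of the moment at which its call begins. There is no depth.
- ticket.job_done(): hands the job in; it is judged then, once.
The state is a dict: "clock": time; "qpos": joint angles; "qd": joint speeds; "joint_efforts": joint torques, N m; "position": TCP position; "tool_rot": TCP orientation; "force": force on the tool from outside, world axes, zero at the start; "moment": the same for the moment, N m; "grip_width": finger opening in m; "finger_force": force on a finger pad.
Only numpy, scipy, OpenCV 4.12 (cv2) and the standard library are available. Lean on these libraries where they do the work, as an engineer would, in place of code of your own. Each camera call takes 0.05 s, during which the arm holds its last target. There are 200 camera calls.

### The job

The clear lid of the sample chest catches at an unseen tight spot somewhere on its way shut. Slide it by its blue handle towards the open well, gently, so that it pushes the red marker ahead of it, until you feel it bind (a clear, springy, rising resistance; lean on it for a moment, but do not force it with more than about 10 N). Then slide the lid back until there is a gap of about 3 cm between lid and marker, leaving the marker where the lid put it without touching it yourself, let go, and leave the bottle, beaker and jar alone.

Things in the scene. Friction and masses are not known exactly. Their poses are not given: they have to be found in the camera images.
- chest: White sample chest fixed on the bench, 240 mm (its x) by 440 mm (its y) by 110 mm high; origin at the centre of its underside, z up. It stands turned up to 0.35 rad. Its +y half is a flat closed deck, its -y half an open well 75 mm deep with vials. Two aluminium rails 20 mm wide and 18 mm high run along y on its top, centred at x = -0.11 and x = +0.11 m. Closing the lid moves it towards the chest's -y.
- lid (a joint): How far the lid is slid shut, in m: 0 fully open (lid over the deck), grows as it moves towards the chest's -y, 0.20 fully shut (which the tight spot prevents). It starts between 0 and 0.03. The lid weighs about 0.6 kg and slides level with about 1.2 N of friction (about 2 N when it also pushes the marker), plus about 6 N per m/s; it stays where it is left. Lid and aluminium frame: 196 mm (x) by 200 mm (y), pane top 119 mm above the bench.
- lid_handle (a point): Centre of the lid's upright blue bar handle, 70 mm long (chest x), 14 mm thick (chest y, the sliding direction), 42 mm tall, from 119 to 161 mm above the bench; axes parallel to the chest's. 100 mm behind the lid's leading edge. Fixed to the lid; can be pinched from above with the fingers closing along the chest's y.
- lid_edge (a point): Point on the leading (-y) face of the lid's aluminium tab that reaches over the far (+x) rail, 136 mm above the bench; axes parallel to the chest's. This face pushes the marker.
- marker: Red plastic marker, 30 (x) by 16 (y) by 20 mm, that slides on the far (+x) rail and stays where it is pushed (about 0.6 N of friction). Its origin and axes are those of the chest's frame shifted along the chest's y, not the middle of the marker; use marker_face.
- marker_face (a point): Point on the marker's +y face, the one that the lid's tab pushes, level with and in line with lid_edge: the distance between the two points is the gap (0 when touching). At the start the marker stands ahead of the lid, always short of the tight spot.
- near_rail: The near rail, 20 mm wide, 440 mm long, fixed; origin at the centre of its underside, axes as the chest's. Inside it, unseen, the lid binds at a lid value between 0.095 and 0.165, new each time: nothing shows where. It pushes back with 1 N at first touch plus 1.2 N per mm pressed in (about 5 N at 3 mm, 12 N at 9 mm), on top of the friction, and springs back. Elsewhere the lid runs freely.
- reagent_mid (a point): Brown glass reagent bottle with blue cap, 60 mm diameter, 130 mm tall, standing loose on the bench beyond the chest; this point is on its axis, 65 mm up. A bystander.
- beaker_mid (a point): Glass beaker, 68 mm diameter, 90 mm tall, standing loose beyond the chest; this point is on its axis, 45 mm up. A bystander.
- jar_mid (a point): Small white jar with red lid, 56 mm diameter, 60 mm tall, standing loose beside the well end of the chest; this point is on its axis, 30 mm up. A bystander.

How it is judged:
On the way:
1. The lid has been slid into the tight spot and is pressed into it with over 3 N (contact force between lid and near_rail above 3 N), for 0.15 s.
At the end, for the whole second after the job is handed in: The lid stands 20 to 40 mm back from the red marker, clear of the tight spot, at rest and released; the marker stays where the lid pushed it (distance between lid_edge and marker_face between 0.02 and 0.04 m and y of lid_edge in the frame of marker_face above 0 m and contact force between lid and near_rail below 0.5 N and linear speed of marker below 0.01 m/s and velocity of joint lid between -0.01 and 0.01 m/s); the robot touches nothing.
It fails at once if The lid is forced: pressed into the tight spot with over 13 N (contact force between lid and near_rail above 13 N).
It fails at once if The lid is slammed along (over 0.3 m/s) (velocity of joint lid above 0.3 m/s or velocity of joint lid below -0.3 m/s).
It fails at once if The robot touches the marker (contact force between any of the fingers, the arm and marker above 0.3 N).
It fails at once if The bottle, beaker or jar is shoved more than 20 mm or tipped (distance of any of reagent_mid, beaker_mid, jar_mid from where it was at the start of the episode above 0.02 m or angle between any of reagent_mid, beaker_mid, jar_mid's own z axis and vertical above 0.35 rad).
It also fails if it takes over 64 s, if anything falls off the work surface, if the arm or the gripper's body presses on something with over 40 N, if the wrist force passes 120 N, or if a joint passes its speed limit or range.

## Working session

There is one attempt and no reset: what is moved stays moved. The work goes in short steps, Python scripts to look and compute and a tool call to move; the robot and the scene stay as the last step left them, time stands still between calls to the robot, and variables do not carry over. Pictures are saved under pics/ and viewed, at most 10 in all, crops included, and the job is handed in when it is done.

Besides the shell and the picture viewer there is one more tool, called after "Call:" by a JSON object that holds its "api" and its "payload". arm_command: Moves the arm, as the interface text tells. Its arguments: {"type":"object","properties":{"commands":{"type":"array"},"newtons":{"type":"number"}},"required":["commands"]}

```bash
mkdir -p pics
python3 - <<'E'
from workcell import bot, grab_frame
import cv2, numpy as np
for n in("side","top"):
    f=grab_frame(n); cv2.imwrite(f"pics/{n}0.png",f["image"][...,::-1]); print(n,f["vertical_fov"],f["cx"],f["cy"],np.round(f["R"],3).tolist(),np.round(f["t"],3).tolist())
o=bot.observe(); print(o, bot.pinch_z)
E
```

```text
side 43.13321301131381 251.04547461032647 191.02155423442912 [[0.949, -0.316, -0.001], [-0.224, -0.67, -0.708], [0.223, 0.672, -0.707]] [-0.591, 0.183, 1.231]
top 42.36646707467153 253.74810992336995 193.31671977244318 [[0.002, -1.0, -0.014], [-0.997, -0.001, -0.076], [0.076, 0.014, -0.997]] [-0.046, 0.611, 1.128]
{'clock': 0.1, 'qpos': array([-1.24819257,  0.52198252, -0.03633298,  1.59992409,  0.02118377,
        1.02114454, -0.11278913]), 'qd': array([-1.57726570e-05, -2.14828625e-03, -7.57867638e-04,  1.32393457e-04,
       -1.92327726e-04, -6.11014618e-04,  4.77922994e-04]), 'joint_efforts': array([ 3.90469213e-03, -9.28482199e+01,  1.98398978e+00, -3.70530403e+01,
        1.81353005e-02,  5.38033797e-03,  2.71798498e-06]), 'position': array([0.23914482, 0.57710546, 0.23077535]), 'tool_rot': array([-3.14052010e+00,  5.97627669e-05,  2.74878467e+00]), 'force': array([-0.57517491,  0.0515425 , -0.52488706]), 'moment': array([ 0.03434876,  0.04870575, -0.00183889]), 'finger_force': 0.0, 'grip_width': 0.08524583152629427} 0.0187
```

View pics/side0.png

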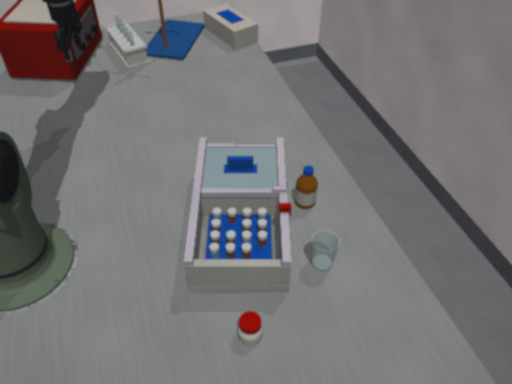

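View pics/top0.png

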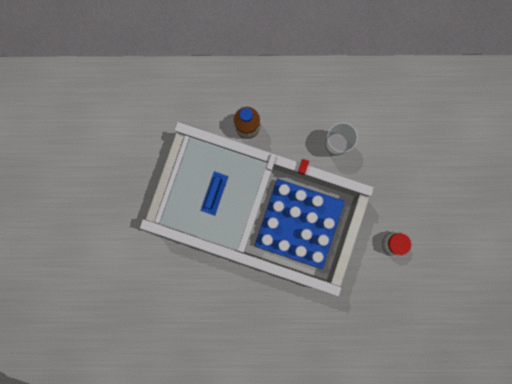

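Side view: chest in the middle, blue handle at about (240,163), red marker at (285,208). Top view: handle at (214,194), tab at (272,161), marker at (304,167), rails running from (180,126) to (371,190) and from (143,229) to (339,290). Next I measure these.

```bash
cat > h.py <<'E'
from workcell import bot, grab_frame
import cv2, numpy as np
def K(f): F=192/np.tan(np.radians(f["vertical_fov"])/2); return F
def ray(f,p,z):
    d=np.array([(p[0]-f["cx"])/K(f),(p[1]-f["cy"])/K(f),1.]); R=np.array(f["R"]); t=np.array(f["t"])
    c=-R.T@t; v=R.T@d; return c+v*(z-c[2])/v[2]
def proj(f,X): q=np.array(f["R"])@X+f["t"]; return q[:2]/q[2]*K(f)+[f["cx"],f["cy"]]
def hsv(f): return cv2.cvtColor(f["image"],cv2.COLOR_RGB2HSV)
def tri(f,p,g,q):
    A=[];b=[]
    for F,P in((f,p),(g,q)):
        R=np.array(F["R"]);c=-R.T@F["t"];v=ray(F,P,0)-c;v/=np.linalg.norm(v);M=np.eye(3)-np.outer(v,v);A.append(M);b.append(M@c)
    return np.linalg.lstsq(np.vstack(A),np.hstack(b),rcond=None)[0]
def blobs(m,a=15):
    n,l,s,c=cv2.connectedComponentsWithStats(m.astype(np.uint8)); return [(i,s[i].tolist(),c[i].round(1).tolist()) for i in range(1,n) if s[i][4]>a],l
E
python3 - <<'E'
from h import *
for n in("top","side"):
    f=grab_frame(n);H=hsv(f)
    blue=(H[...,0]>105)&(H[...,0]<130)&(H[...,1]>150); red=((H[...,0]<5)|(H[...,0]>174))&(H[...,1]>170)
    for nm,m in(("blue",blue),("red",red)): print(n,nm,blobs(m)[0])
    if n=="top":
        w=(H[...,2]>200)&(H[...,1]<30); b,l=blobs(w,200)
        for i,s,c in b:
            pts=np.argwhere(l==i)[:,::-1].astype(np.float32); r=cv2.minAreaRect(pts); bp=cv2.boxPoints(r)
            W=np.array([ray(f,p,.128)for p in bp]); print("white",s,c,[x.round(3).tolist()for x in W])
    v=f["image"]; x,y,h=(200,160,40) if n=="top" else (215,140,40)
    c=cv2.resize(v[y:y+50,x:x+120] if n=="top" else v[130:220,190:310],None,fx=6 if n=="top" else 6,fy=6,interpolation=cv2.INTER_NEAREST); cv2.imwrite(f"pics/c{n}.png",c[...,::-1])
E
```

```text
top blue [(1, [240, 108, 12, 13, 125], [245.6, 114.3]), (2, [201, 172, 27, 43, 576], [214.1, 193.0]), (3, [255, 180, 89, 89, 3323], [299.6, 223.2])]
top red [(1, [299, 160, 9, 14, 83], [302.9, 166.4]), (2, [389, 234, 22, 21, 361], [399.3, 243.7])]
side blue [(1, [219, 11, 22, 11, 130], [229.6, 16.0]), (2, [147, 21, 56, 38, 1296], [174.7, 39.5]), (3, [225, 157, 32, 16, 422], [240.2, 164.5]), (4, [304, 166, 9, 9, 68], [307.9, 170.0]), (5, [206, 215, 7, 43, 113], [208.8, 238.4]), (6, [218, 215, 25, 43, 588], [230.6, 235.4]), (7, [250, 215, 21, 43, 524], [259.9, 239.9])]
side red [(1, [0, 0, 101, 79, 3582], [37.5, 51.1]), (2, [74, 0, 19, 18, 181], [82.1, 5.8]), (7, [279, 204, 12, 8, 76], [284.5, 207.0]), (8, [239, 312, 21, 21, 356], [249.5, 322.0])]
```

View pics/ctop.png

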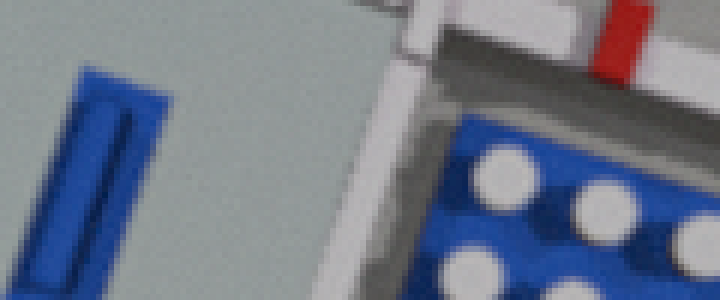

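The crop shows a narrow bar standing on a wider blue base plate. The bar top's upper end is at about (213–222,177). The tab's white face is near (271,168) and the marker at (300–309,160–173).

Run:
```python
from h import *
f=grab_frame("top");g=grab_frame("side")
gray=cv2.cvtColor(f["image"],cv2.COLOR_RGB2GRAY)
L=cv2.createLineSegmentDetector().detect(gray)[0][:,0]
for l in L:
    n=np.hypot(l[2]-l[0],l[3]-l[1])
    if n>60 and 110<l[1]<300:
        a,b=ray(f,l[:2],.128),ray(f,l[2:],.128); d=(a-b)[:2]; print(l.round(),n.round(),a[:2].round(3),b[:2].round(3),"ang",np.degrees(np.arctan2(d[0],-d[1])).round(2) )
def rect(F,box,hl,hh):
    H=hsv(F);m=np.zeros(H.shape[:2],bool);x,y,w,h=box;m[y:y+h,x:x+w]=1
    m&=(((H[...,0]>=hl)&(H[...,0]<=hh))|((hl==0)&(H[...,0]>172)))&(H[...,1]>130)
    return cv2.minAreaRect(np.argwhere(m)[:,::-1].astype(np.float32))
r=rect(f,(195,165,40,55),105,130);bp=cv2.boxPoints(r)
W=np.array([ray(f,p,.121)for p in bp]);print("plate",r,W[:,:2].round(3).tolist(),W.mean(0).round(4))
# bar top: LSD segments near the handle
for l in L:
    if 195<l[0]<235 and 165<l[1]<220: print("h",l.round(1))
r=rect(f,(295,155,18,22),0,6);bp=cv2.boxPoints(r);W=np.array([ray(f,p,.148)for p in bp]);print("marker",r,W[:,:2].round(3).tolist(),W.mean(0).round(4))
print(gray[125:127,180:182])
```

```text
[306. 174. 370. 195.] 67.0 [ 0.644 -0.156] [ 0.6  -0.29] ang 161.6
[359. 194. 331. 282.] 92.0 [ 0.601 -0.268] [ 0.419 -0.207] ang 71.39
[338. 286. 144. 220.] 205.0 [ 0.41  -0.222] [0.547 0.185] ang -18.48
[141. 228. 337. 295.] 208.0 [0.53  0.192] [ 0.391 -0.22 ] ang 161.32
[195. 136. 264. 159.] 73.0 [0.725 0.079] [ 0.676 -0.069] ang 161.4
[176. 133. 145. 219.] 91.0 [0.732 0.121] [0.549 0.183] ang 71.37
[278. 178. 337. 198.] 62.0 [ 0.635 -0.098] [ 0.594 -0.221] ang 161.51
[246. 251. 312. 274.] 70.0 [ 0.482 -0.029] [ 0.435 -0.168] ang 161.28
[340. 286. 368. 199.] 91.0 [ 0.411 -0.226] [ 0.591 -0.286] ang -108.64
[266. 163. 190. 138.] 79.0 [ 0.668 -0.071] [0.722 0.089] ang -18.59
[184. 138. 156. 219.] 86.0 [0.721 0.102] [0.548 0.161] ang 71.44
[372. 186. 312. 166.] 63.0 [ 0.619 -0.295] [ 0.661 -0.169] ang -18.43
[136. 218. 163. 141.] 81.0 [0.551 0.202] [0.714 0.148] ang -108.47
[159. 220. 188. 138.] 87.0 [0.546 0.154] [0.721 0.095] ang -108.57
[308. 288. 174. 242.] 142.0 [ 0.405 -0.159] [0.5   0.121] ang -18.6
[158. 205. 181. 138.] 72.0 [0.577 0.157] [0.722 0.109] ang -108.44
[327. 278. 350. 207.] 75.0 [ 0.427 -0.199] [ 0.575 -0.249] ang -108.6
[264. 171. 239. 247.] 80.0 [ 0.651 -0.068] [ 0.49  -0.015] ang 71.38
plate ((213.92245483398438, 192.9730224609375), (14.865558624267578, 41.06507873535156), 19.179006576538086) [[0.568, 0.068], [0.651, 0.04], [0.641, 0.01], [0.558, 0.038]] [0.6045 0.0386 0.121 ]
h [199.6 209.9 213.1 171.1]
h [227.3 176.2 214.  214.7]
h [213.8 214.8 200.  210.1]
h [215.7 171.7 225.5 174.8]
h [209.5 206.9 219.5 178.2]
h [214.6 178.2 205.3 204.7]
marker ((303.0500183105469, 166.35000610351562), (6.640782833099365, 14.546475410461426), 18.434947967529297) [[0.646, -0.137], [0.675, -0.147], [0.67, -0.16], [0.641, -0.15]] [ 0.658  -0.1487  0.148 ]
[[176 179]
 [176 174]]
```

Run:
```python
from h import *
g=grab_frame("side");f=grab_frame("top")
print("rod base",ray(g,(165,45),.0),"rack",ray(g,(125,45),.05),"redbox corner",ray(g,(100,40),.1),ray(g,(60,75),0))
for z in (.161,): print("bar top",ray(f,(212.2,192.0),z))
print(proj(g,np.array([.6045,.0386,.161])),proj(f,np.array([.6045,.0386,.161])))
```

```text
rod base [0.57476874 0.9884252  0.        ] rack [0.41229152 0.94469141 0.05      ] redbox corner [0.32306388 0.91701251 0.1       ] [0.14776712 0.88644421 0.        ]
bar top [0.60333682 0.03843214 0.161     ]
[239.57627684 156.00361168] [212.12299025 191.43356938]
```

Call:
{"api": "arm_command", "payload": {"commands": [[[8,-12,0],0.0067,-1],[[16,-24,0],0.0067,-1],[[17,-25,0],0.0067,-1],[[17,-25,0],0.0067,-1],[[17,-25,0],0.0067,-1],[[17,-25,0],0.0067,-1],[[17,-25,0],0.0067,-1],[[17,-25,0],0.0067,-1],[[17,-25,0],0.0067,-1],[[17,-25,0],0.0067,-1],[[17,-25,0],0,-1],[[17,-25,0],0,-1],[[17,-25,0],0,-1],[[17,-25,0],0,-1],[[17,-25,0],0,-1],[[17,-25,0],0,-1],[[17,-25,0],0,-1],[[17,-25,0],0,-1],[[17,-25,0],0,-1],[[17,-25,0],0,-1]], "newtons": 30}}

```text
clock: 2.4
position: [0.5696, 0.0893, 0.2314]
tool_rot: [-3.141, 0.0, 2.815]
force: [0.1, 1.2, 0.1]
grip_width: 0.0854
finger_force: 0.0
```

Call:
{"api": "arm_command", "payload": {"commands": [[[12,-18,0],0,-1],[[12,-18,0],0,-1],[[8,-12,0],0,-1],[[3,-4,0],0,-1],[[0,0,0],0,-1],[[0,0,0],0,-1]]}}

```text
clock: 3.0
position: [0.6038, 0.0402, 0.2313]
tool_rot: [3.141, -0.0, 2.817]
force: [0.0, 0.4, -0.2]
grip_width: 0.0856
finger_force: 0.0
```

Run:
```python
from h import *
o=bot.observe();print(o["position"],o["tool_rot"],o["force"])
g=grab_frame("side");f=grab_frame("top")
a=g["image"][80:240,160:340];b=f["image"][110:270,130:310]
cv2.imwrite("pics/over.png",cv2.resize(np.hstack([a,b]),None,fx=2.2,fy=2.2)[...,::-1])
```

```text
[0.60381381 0.04023339 0.2312816 ] [ 3.14134659e+00 -3.84730386e-04  2.81662139e+00] [ 0.00163722  0.36143194 -0.21941827]
```

View pics/over.png

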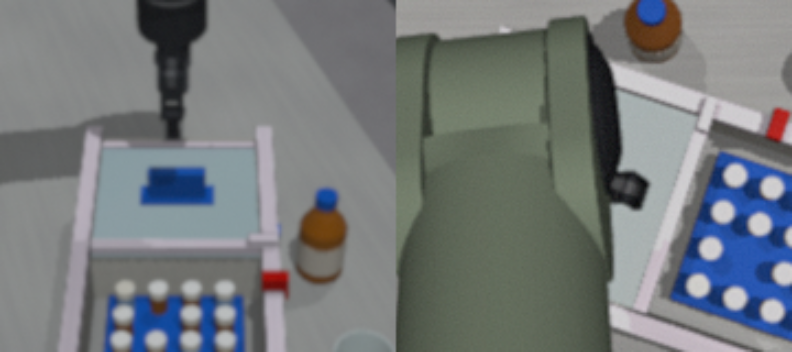

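The gripper is over the handle, with the fingertips at about side pixel (238,139), and the bar and the marker are untouched. Descending.

Call:
{"api": "arm_command", "payload": {"commands": [[[0,-1,-15],0,-1],[[0,-1,-15],0,-1],[[0,0,-15],0,-1],[[0,0,-15],0,-1],[[0,0,-15],0,-1],[[0,0,-12],0,-1],[[0,0,-10],0,-1],[[0,0,-4],0,-1],[[0,0,0],0,-1],[[0,0,0],0,-1]]}}

```text
clock: 4.1
position: [0.6045, 0.0374, 0.1307]
tool_rot: [3.141, 0.001, 2.816]
force: [0.3, -0.2, 0.8]
grip_width: 0.0855
finger_force: 0.0
```

Close gently.

Call:
{"api": "arm_command", "payload": {"commands": [[[0,0,0],0,-0.4],[[0,0,0],0,0],[[0,0,0],0,0.3],[[0,0,0],0,0.5],[[0,0,0],0,0.6],[[0,0,0],0,0.7],[[0,0,0],0,0.85],[[0,0,0],0,1],[[0,0,0],0,1],[[0,0,0],0,1],[[0,0,0],0,1],[[0,0,0],0,1]], "newtons": 30}}

```text
clock: 5.3
position: [0.6043, 0.0374, 0.1304]
tool_rot: [3.141, 0.0, 2.816]
force: [-1.4, 0.2, 5.0]
grip_width: 0.0136
finger_force: 29.6
```

Call:
{"api": "arm_command", "payload": {"commands": [[[-0.8,-2.4,0],0,1],[[-1.6,-4.7,0],0,1],[[-1.6,-4.7,0],0,1],[[-1.6,-4.7,0],0,1],[[-1.6,-4.7,0],0,1],[[-1.6,-4.7,0],0,1],[[-1.6,-4.7,0],0,1],[[-1.6,-4.7,0],0,1],[[-1.6,-4.7,0],0,1]]}}

```text
clock: 6.2
position: [0.5907, -0.0028, 0.1304]
tool_rot: [3.141, 0.0, 2.816]
force: [0.5, 1.4, 4.8]
grip_width: 0.0134
finger_force: 29.7
```

Call:
{"api": "arm_command", "payload": {"commands": [[[-1.6,-4.7,0],0,1],[[-1.6,-4.7,0],0,1],[[-1.6,-4.7,0],0,1],[[-1.6,-4.7,0],0,1],[[-1.6,-4.7,0],0,1]]}}

```text
clock: 6.7
position: [0.5827, -0.0263, 0.1304]
tool_rot: [3.141, 0.0, 2.816]
force: [0.6, 2.1, 5.4]
grip_width: 0.0135
finger_force: 29.7
```

Call:
{"api": "arm_command", "payload": {"commands": [[[-0.8,-2.4,0],0,1],[[-0.8,-2.4,0],0,1]]}}

```text
clock: 6.9
position: [0.5811, -0.0311, 0.1304]
tool_rot: [3.141, 0.0, 2.816]
force: [0.4, 2.3, 5.5]
grip_width: 0.0137
finger_force: 29.7
```

Call:
{"api": "arm_command", "payload": {"commands": [[[-0.8,-2.4,0],0,1],[[-0.8,-2.4,0],0,1]]}}

```text
clock: 7.1
position: [0.5795, -0.0358, 0.1304]
tool_rot: [3.141, 0.0, 2.816]
force: [0.4, 2.3, 5.2]
grip_width: 0.0133
finger_force: 29.8
```

Call:
{"api": "arm_command", "payload": {"commands": [[[-0.8,-2.4,0],0,1],[[-0.8,-2.4,0],0,1]]}}

```text
clock: 7.3
position: [0.5779, -0.0406, 0.1304]
tool_rot: [3.141, 0.0, 2.816]
force: [0.3, 2.5, 5.7]
grip_width: 0.0136
finger_force: 29.8
```

Call:
{"api": "arm_command", "payload": {"commands": [[[-0.8,-2.4,0],0,1],[[-0.8,-2.4,0],0,1]]}}

```text
clock: 7.5
position: [0.5763, -0.0454, 0.1304]
tool_rot: [3.141, 0.0, 2.816]
force: [-0.4, 1.8, 5.4]
grip_width: 0.0135
finger_force: 29.8
```

Call:
{"api": "arm_command", "payload": {"commands": [[[-0.8,-2.4,0],0,1],[[-0.8,-2.4,0],0,1]]}}

```text
clock: 7.7
position: [0.5746, -0.0502, 0.1304]
tool_rot: [3.141, 0.0, 2.816]
force: [-1.5, 2.4, 5.9]
grip_width: 0.0136
finger_force: 29.8
```

Call:
{"api": "arm_command", "payload": {"commands": [[[-0.8,-2.4,0],0,1],[[-0.8,-2.4,0],0,1]]}}

```text
clock: 7.9
position: [0.573, -0.055, 0.1304]
tool_rot: [3.141, 0.0, 2.816]
force: [-1.4, 1.9, 5.9]
grip_width: 0.0135
finger_force: 29.8
```

Call:
{"api": "arm_command", "payload": {"commands": [[[-0.8,-2.4,0],0,1],[[-0.8,-2.4,0],0,1]]}}

```text
clock: 8.1
position: [0.5714, -0.0598, 0.1304]
tool_rot: [3.141, -0.0, 2.816]
force: [-1.5, 2.4, 6.6]
grip_width: 0.0134
finger_force: 29.8
```

Call:
{"api": "arm_command", "payload": {"commands": [[[-0.8,-2.4,0],0,1],[[-0.8,-2.4,0],0,1]]}}

```text
clock: 8.3
position: [0.5698, -0.0646, 0.1304]
tool_rot: [3.141, -0.0, 2.816]
force: [-2.3, 2.8, 6.0]
grip_width: 0.0139
finger_force: 29.8
```

Call:
{"api": "arm_command", "payload": {"commands": [[[-1.0,-2.4,0],0,1],[[-0.9,-2.4,0],0,1]]}}

```text
clock: 8.5
position: [0.5681, -0.0695, 0.1304]
tool_rot: [3.141, 0.001, 2.816]
force: [2.1, 0.9, 4.4]
grip_width: 0.0135
finger_force: 29.7
```

Call:
{"api": "arm_command", "payload": {"commands": [[[-0.8,-2.4,0],0,1],[[-0.8,-2.4,0],0,1]]}}

```text
clock: 8.7
position: [0.5665, -0.0743, 0.1304]
tool_rot: [3.141, 0.0, 2.816]
force: [2.1, 1.6, 5.0]
grip_width: 0.0137
finger_force: 29.7
```

Call:
{"api": "arm_command", "payload": {"commands": [[[-0.8,-2.4,0],0,1],[[-0.8,-2.4,0],0,1]]}}

```text
clock: 8.9
position: [0.5648, -0.0791, 0.1304]
tool_rot: [3.141, 0.0, 2.816]
force: [-0.1, 3.1, 6.0]
grip_width: 0.0135
finger_force: 29.8
```

Call:
{"api": "arm_command", "payload": {"commands": [[[-0.5,-1.4,0],0,1],[[-0.5,-1.4,0],0,1]]}}

```text
clock: 9.1
position: [0.5639, -0.0819, 0.1304]
tool_rot: [3.141, 0.0, 2.816]
force: [1.6, 1.4, 5.1]
grip_width: 0.0137
finger_force: 29.7
```

Not yet binding (about 1.9 N along the slide).

Call:
{"api": "arm_command", "payload": {"commands": [[[-0.8,-2.4,0],0,1],[[-0.8,-2.4,0],0,1]]}}

```text
clock: 9.3
position: [0.5623, -0.0867, 0.1304]
tool_rot: [3.141, 0.0, 2.816]
force: [1.3, 1.9, 5.4]
grip_width: 0.0139
finger_force: 29.7
```

Call:
{"api": "arm_command", "payload": {"commands": [[[-0.8,-2.4,0],0,1],[[-0.8,-2.4,0],0,1]]}}

```text
clock: 9.5
position: [0.5606, -0.0915, 0.1304]
tool_rot: [3.142, 0.0, 2.816]
force: [1.1, 1.8, 5.4]
grip_width: 0.0135
finger_force: 29.8
```

Call:
{"api": "arm_command", "payload": {"commands": [[[-0.8,-2.4,0],0,1],[[-0.8,-2.4,0],0,1]]}}

```text
clock: 9.7
position: [0.559, -0.0963, 0.1304]
tool_rot: [3.141, 0.0, 2.816]
force: [1.0, 1.8, 5.5]
grip_width: 0.0133
finger_force: 29.8
```

Call:
{"api": "arm_command", "payload": {"commands": [[[-0.8,-2.4,0],0,1],[[-0.8,-2.4,0],0,1]]}}

```text
clock: 9.9
position: [0.5574, -0.1011, 0.1304]
tool_rot: [3.141, 0.0, 2.816]
force: [0.5, 1.7, 6.1]
grip_width: 0.0136
finger_force: 29.8
```

Call:
{"api": "arm_command", "payload": {"commands": [[[-0.8,-2.4,0],0,1],[[-0.8,-2.4,0],0,1]]}}

```text
clock: 10.1
position: [0.5558, -0.1059, 0.1304]
tool_rot: [3.141, 0.0, 2.816]
force: [0.4, 1.9, 6.3]
grip_width: 0.013
finger_force: 29.8
```

Run:
```python
from h import *
g=grab_frame("side");f=grab_frame("top")
a=g["image"][110:310,160:350];b=f["image"][110:310,200:390]
cv2.imwrite("pics/mid.png",cv2.resize(np.hstack([a,b]),None,fx=2.1,fy=2.1)[...,::-1])
print(bot.observe()["force"])
```

```text
[-1.01072995 -0.93518132  7.67246327]
```

View pics/mid.png

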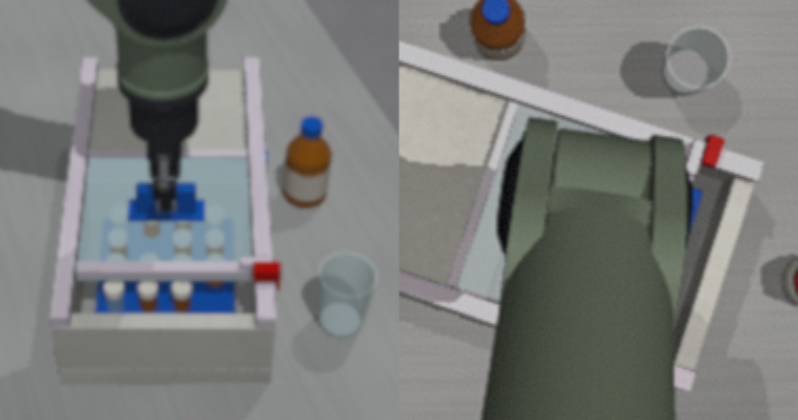

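The lid has come along, its tab against the marker at top crop (713,150), and the jar is clear. No binding yet, so I continue.

Call:
{"api": "arm_command", "payload": {"commands": [[[-0.8,-2.4,0],0,1],[[-0.8,-2.4,0],0,1]]}}

```text
clock: 10.4
position: [0.5543, -0.1104, 0.1304]
tool_rot: [3.141, 0.0, 2.816]
force: [1.1, 5.2, 6.2]
grip_width: 0.0133
finger_force: 29.8
```

Along-slide force rose to 5.3 N, so it is starting to bind. I'll press about 2 mm more and lean.

Call:
{"api": "arm_command", "payload": {"commands": [[[-0.4,-1.0,0],0,1],[[-0.4,-1.0,0],0,1]]}}

```text
clock: 10.6
position: [0.5537, -0.1119, 0.1304]
tool_rot: [3.141, 0.0, 2.816]
force: [3.4, 7.1, 4.7]
grip_width: 0.0137
finger_force: 29.7
```

Call:
{"api": "arm_command", "payload": {"commands": [[[0,0,0],0,1],[[0,0,0],0,1],[[0,0,0],0,1]]}}

```text
clock: 10.9
position: [0.5537, -0.112, 0.1304]
tool_rot: [3.141, 0.0, 2.816]
force: [2.1, 5.0, 5.9]
grip_width: 0.0137
finger_force: 29.8
```

Call:
{"api": "arm_command", "payload": {"commands": [[[-0.2,-0.6,0],0,1],[[-0.2,-0.6,0],0,1],[[0,0,0],0,1],[[0,0,0],0,1],[[0,0,0],0,1]]}}

```text
clock: 11.4
position: [0.5534, -0.1129, 0.1304]
tool_rot: [3.141, 0.0, 2.816]
force: [1.7, 6.1, 5.1]
grip_width: 0.0141
finger_force: 29.8
```

Call:
{"api": "arm_command", "payload": {"commands": [[[0.8,2.4,0],0,1],[[1.6,4.7,0],0,1],[[1.6,4.7,0],0,1],[[1.6,4.7,0],0,1],[[1.6,4.7,0],0,1],[[1.6,4.7,0],0,1],[[1.2,3.5,0],0,1],[[0,0,0],0,1],[[0,0,0],0,1]]}}

```text
clock: 12.3
position: [0.563, -0.0844, 0.1304]
tool_rot: [-3.141, 0.0, 2.816]
force: [0.4, 0.8, 6.4]
grip_width: 0.0136
finger_force: 30.0
```

Run:
```python
from h import *
o=bot.observe();print(o["position"],o["force"])
g=grab_frame("side");f=grab_frame("top")
a=g["image"][190:270,240:320];b=f["image"][150:230,310:390]
cv2.imwrite("pics/gap.png",cv2.resize(np.hstack([a,b]),None,fx=5,fy=5)[...,::-1])
```

```text
[ 0.5630298  -0.08439822  0.13038639] [0.4164391  0.76793582 6.4292321 ]
```

View pics/gap.png

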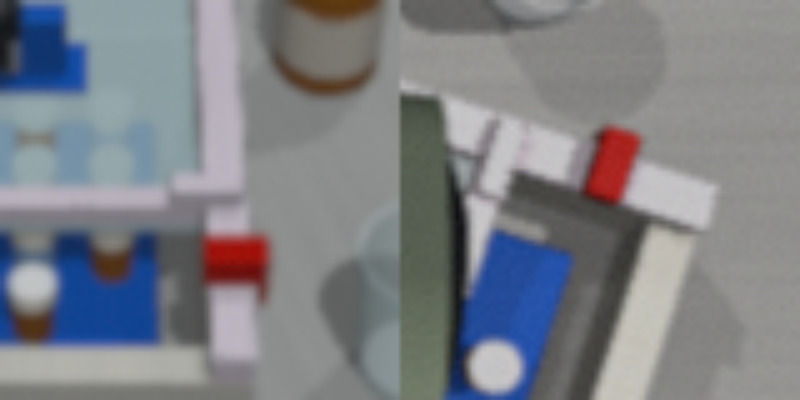

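The tab's front edge is at crop (523,135) and the marker's +y face at (597,155). That is about 15 px, or roughly 30 mm, so the gap is right. Releasing and lifting.

Call:
{"api": "arm_command", "payload": {"commands": [[[0,0,0],0,0.6],[[0,0,0],0,0.4],[[0,0,0],0,0.1],[[0,0,0],0,-0.2],[[0,0,0],0,-0.2],[[0,0,5],0,-0.2],[[0,0,12],0,-0.2],[[0,0,15],0,-0.2],[[0,0,15],0,-0.2],[[0,0,15],0,-0.2],[[0,0,15],0,-0.2],[[0,0,15],0,-0.2],[[0,0,8],0,-0.2],[[0,0,0],0,-0.2],[[0,0,0],0,-0.2]]}}

```text
clock: 13.9
position: [0.5628, -0.0843, 0.2301]
tool_rot: [-3.142, -0.0, 2.816]
force: [0.5, -1.0, -0.6]
grip_width: 0.0511
finger_force: 0.0
```

Run:
```python
from h import *
o=bot.observe();print(o["position"],o["force"],o["grip_width"])
g=grab_frame("side");f=grab_frame("top")
a=g["image"][110:350,160:350];b=f["image"][90:330,200:430]
cv2.imwrite("pics/end.png",cv2.resize(np.hstack([a,b]),None,fx=1.9,fy=1.9)[...,::-1])
```

```text
[ 0.5628014  -0.08427921  0.23012501] [ 0.51843204 -0.96706125 -0.59030111] 0.05110212199492974
```

View pics/end.png

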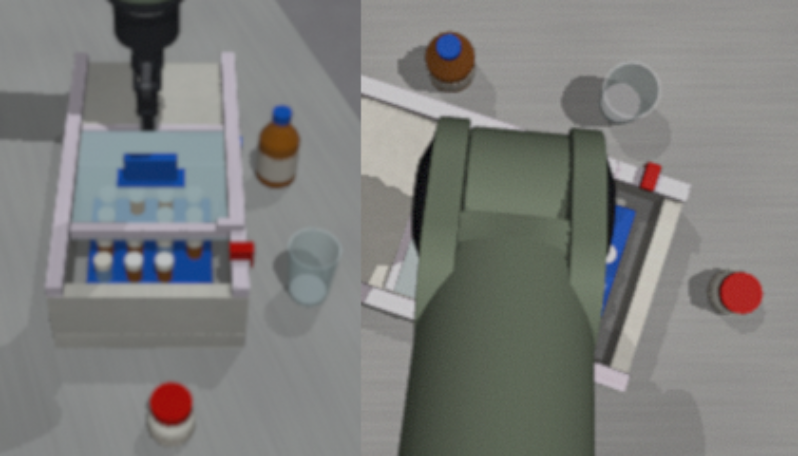

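The gripper is clear of the handle. The tab in the side crop is at (230,225) and the marker at (242,250), with the gap kept. Bottle, beaker and jar stand where they were. Handing in.

```bash
python3 -c "
from workcell import ticket
print(ticket.job_done())"
```

```text
the job is handed in; nothing more can be done
None
```

The lid was slid in until it bound (about 6 N along the slide while leaning, at most about 8 N), then drawn back to a gap of about 30 mm from the marker and released; bottle, beaker and jar stayed put, and the job is handed in, though the hand-in returned no verdict.

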